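# Gauge the tube well and set the travel scale

## Task

Take the orange-handled depth rod from its grey stand and slide it down the bore of the blue tube-well block, past the dragging wipers, until it stops firmly on the hidden floor; press gently, never hard. Then slide the green pointer along the yellow scale so that it shows the length of bare steel left standing out of the block, from the block's top face to the underside of the orange handle. Leave the rod standing fully home in the bore, and leave the bottle, the specimen jar and the rotor disc alone.

Things in the scene. Friction and masses are not known exactly. Their poses are not given: they have to be found in the camera images.
- rod: Depth rod, loose, about 0.12 kg, standing upright in the grey stand with its tip 35 mm below the stand's top. Steel shaft 12 mm in diameter and 100 mm long from the tip, its lowest 4 mm tapered to 7 mm; above it an orange cylindrical handle, 24 mm in diameter and 36 mm tall. Origin at the tip, on the axis; z runs up to the handle.
- rod_collar (a point): Point on the rod's axis at the underside of the orange handle, 100 mm above the tip; the exposed length is its height above the block's top face.
- stand: Grey stand, fixed, 70 x 70 x 45 mm, with a 15 mm hole 35 mm deep in the middle of its top. Origin at the centre of its underside.
- well: Blue tube-well block, fixed, 100 x 90 x 85 mm; a vertical 15 mm bore (3 mm chamfer at the mouth, framed in white) in the middle of its top. Origin at the centre of its underside. 12 to 22 mm below the mouth two sprung rubber wipers grip the rod: they pass it at a push of about 3 to 6 N and keep it from sinking by its own weight.
- well_mouth (a point): Centre of the bore's mouth, level with the block's top, 85 mm above the table. The bore ends on a hidden floor with a firm cushion (cushion_c0; yields 1 mm per 10 N), 40 to 70 mm below it, different each time: the rod at last shows 29 to 60 mm of steel. There the push rises steeply: 10 to 12 N is surely home; over 25 N does damage.
- setter: Yellow scale unit, fixed, 75 x 130 x 18 mm. Origin at the centre of its underside; the green pointer slides along its +y axis. A tick every 5 mm on its +x half, longer every 10 mm, from the red zero tick (at y = -40 mm) to 80 mm (at y = +40 mm); the scale is full size.
- pointer (a joint): The pointer's reading in m, 0 (red tick) to 0.080, growing along the setter's +y; it starts between 0 and 0.012, moves against about 1.5 N and stays where it is left.
- pointer_grip (a point): Centre of the green pointer's grip, a block 18 mm (along the setter's x) by 14 mm (along its y), standing from 20 to 54 mm above the table; this point is on its middle, 39 mm above the table, at the reading's place on the scale.
- reagent: Bystander: amber bottle with white cap, 52 mm in diameter, 100 mm tall, loose. Origin at the centre of its underside.
- specimen: Bystander: clear specimen jar with green cap, 36 mm in diameter, 45 mm tall, loose. Origin at the centre of its underside.
- rotor: Bystander: flat white rotor disc, 80 mm in diameter, 14 mm tall, loose. Origin at the centre of its underside.
Not all that is in view belongs to the job. Several things look just like the well: the one meant starts nearest to the robot's base. Of the things that look like the rod, the larger one is meant.

How it is judged (in metres and radians):
On the way, in this order (a step that is already met when the one before it is completed fails the run):
1. the rod is in the bore of the block and has bottomed on the hidden floor (distance between rod and cushion_c0 below 0.007 m and horizontal distance between rod and well_mouth below 0.004 m and angle between rod's own z axis and vertical below 0.1 rad), for 0.2 s.
2. with the rod still home, the pointer is set to the exposed length (all of step 1 and ((z of rod_collar in the frame of well_mouth between 0.026 and 0.028 m and value of joint pointer between 0.023 and 0.031 m) or (z of rod_collar in the frame of well_mouth between 0.028 and 0.03 m and value of joint pointer between 0.025 and 0.033 m) or (z of rod_collar in the frame of well_mouth between 0.03 and 0.032 m and value of joint pointer between 0.027 and 0.035 m) or (z of rod_collar in the frame of well_mouth between 0.032 and 0.034 m and value of joint pointer between 0.029 and 0.037 m) or (z of rod_collar in the frame of well_mouth between 0.034 and 0.036 m and value of joint pointer between 0.031 and 0.039 m) or (z of rod_collar in the frame of well_mouth between 0.036 and 0.038 m and value of joint pointer between 0.033 and 0.041 m) or (z of rod_collar in the frame of well_mouth between 0.038 and 0.04 m and value of joint pointer between 0.035 and 0.043 m) or (z of rod_collar in the frame of well_mouth between 0.04 and 0.042 m and value of joint pointer between 0.037 and 0.045 m) or (z of rod_collar in the frame of well_mouth between 0.042 and 0.044 m and value of joint pointer between 0.039 and 0.047 m) or (z of rod_collar in the frame of well_mouth between 0.044 and 0.046 m and value of joint pointer between 0.041 and 0.049 m) or (z of rod_collar in the frame of well_mouth between 0.046 and 0.048 m and value of joint pointer between 0.043 and 0.051 m) or (z of rod_collar in the frame of well_mouth between 0.048 and 0.05 m and value of joint pointer between 0.045 and 0.053 m) or (z of rod_collar in the frame of well_mouth between 0.05 and 0.052 m and value of joint pointer between 0.047 and 0.055 m) or (z of rod_collar in the frame of well_mouth between 0.052 and 0.054 m and value of joint pointer between 0.049 and 0.057 m) or (z of rod_collar in the frame of well_mouth between 0.054 and 0.056 m and value of joint pointer between 0.051 and 0.059 m) or (z of rod_collar in the frame of well_mouth between 0.056 and 0.058 m and value of joint pointer between 0.053 and 0.061 m) or (z of rod_collar in the frame of well_mouth between 0.058 and 0.06 m and value of joint pointer between 0.055 and 0.063 m) or (z of rod_collar in the frame of well_mouth between 0.06 and 0.062 m and value of joint pointer between 0.057 and 0.065 m) or (z of rod_collar in the frame of well_mouth between 0.062 and 0.064 m and value of joint pointer between 0.059 and 0.067 m))), for 0.2 s.
At the end, for the whole second after the job is handed in: The rod is at rest upright in the bore, its tip on the hidden floor (within 2 mm); the pointer, at rest, reads the bare steel between block top and handle, right to 3 mm (over 5 mm off never passes); the bystanders are within 20 mm of where they began (all of step 2 and linear speed of rod below 0.01 m/s and velocity of joint pointer between -0.003 and 0.003 m/s and distance of each of reagent, specimen, rotor from where it was at the start of the episode below 0.02 m); the robot touches nothing.
It fails at once if the rod is pressed on the floor of the bore with more than 25 N (contact force between rod and cushion_c0 above 25 N).
It fails at once if the rod is forced against the block with more than 30 N (contact force between rod and well above 30 N).
It fails at once if the bottle is pushed about or knocked over (distance of reagent from where it was at the start of the episode above 0.025 m or angle between reagent's own z axis and vertical above 0.5 rad).
It fails at once if the specimen jar is pushed about or knocked over (distance of specimen from where it was at the start of the episode above 0.025 m or angle between specimen's own z axis and vertical above 0.5 rad).
It fails at once if the rotor disc is pushed about or knocked over (distance of rotor from where it was at the start of the episode above 0.025 m or angle between rotor's own z axis and vertical above 0.5 rad).
It also fails if it takes over 61 s, if anything falls off the work surface, if the arm or the gripper's body presses on something with over 40 N, if the wrist force passes 120 N, or if a joint passes its speed limit or range.

## Robot

A 6-joint arm with a two-finger parallel gripper is mounted at the origin on the work surface. World frame = base frame: x ahead of the robot, y to its left, z up, the work surface at z = 0. Lengths are in mm, angles in rad, forces in N, time in s.
With the tool pointing down it reaches from about 400 to 925 mm from the base axis. Payload 12.5 kg.
Tool frame: the origin (TCP) lies at the very end of the fingers, on their centre line; the grasp point (between the pads) lies 19 mm behind it; z points along the fingers, y is the line along which they close (so a half turn about z gives the same grasp; the last joint's range is limited). The gripper opens to 95 mm and grips with 3 to 60 N. Pads are 20 mm wide; open, the fingers measure 119 mm over their backs; the gripper's body (75 mm by 180 mm) begins 59 mm behind the grasp point.
Start: joints at [1.172, 0.491, 1.559, -0, 1.092, -0.106], TCP at [180.379, 598.423, 214.661] pointing down, gripper open.
Joint ranges: [-3.1, 3.1], [-0.84, 2.19], [0.05, 2.79], [-1.13, 4.28], [0.06, 2.93], [-2.69, 2.69]. Speed limits (rad/s): [2.22, 2.22, 2.79, 3.14, 3.14, 3.14].

## Interface

Orientations are given as [roll, pitch, yaw] about the fixed x, y, z axes, in that order (R = Rz(yaw) Ry(pitch) Rx(roll)).
In Python, from cell import state, imaging, env, spot_in, mark_of gives the robot as it stands. The module is installed in compiled form; this text tells all that it offers.
- The arm moves only by the tool step_arm, never from a script. Its argument "increments" is a list of rows, each an object with "slide": the shift along the tool's x, y, z in m, a list of three; "roll": the turn about the tool's z in rad. A call has 1 to 5 rows; each row is the pose to reach, as a shift and turn from the pose commanded when the call began, along the tool's axes at that moment; what a row does not reach only later rows make up. A row lasts 1/8 s, in which the tool goes at most 62.5 mm and 10.7 degrees, less where a joint would pass 70% of its speed; a pose out of reach is approached as far as the arm can. A call with a gripper value outside its range is refused whole. "fingers" is the opening, from 0 (shut) to 1 (fully open), set as the call begins (left out, the last holds). The fingers move at their own pace and stop on an object; the grip force is fixed at half the most. Time passes only in rows, so rows that repeat a pose let the fingers close. It gives the time, the measured TCP pose, the force, the opening and the grip force at its end, in the units of the state.
- state(): the state, without advancing time (a new reading comes with each control period).
- imaging.read_camera(name): name is "side" or "top"; returns a dict with "color" (400x640x3 uint8, red, green, blue), "z_map" (400x640 float32, mm along the optical axis (not along the pixel's ray), 0 where there is no reading), "intrinsics" (3x3 intrinsics, pixels), "camera_from_world" (4x4, takes a point from world to camera coordinates). Camera axes: x right, y up, looking along -z (the intrinsics and any distortion apply to the point x, -y, -z); pixel columns grow to the right and rows downward; lengths in mm; the calibration is good to about 2 mm. A picture is of the moment at which its call begins.
- env.job_done(): hands the job in; it is judged then, once.
Trained networks look in the newest picture that a camera, given by its name, has taken for a name from the list of things; names that differ only in an ending like _2 or _b are one class to them, and where a whole thing is asked for, a point or a joint stands for the part that bears it (a point fixed in the world has none). Each returns a list of dicts, best first, with "confidence" (0 to 1); they miss things now and then, are a little off and sometimes report something else, mostly with a low value. They report only what shows in the picture. A call takes as long as a camera call. They do not tell look-alikes from the thing itself.
- spot_in(camera, target): "bbox" ([left, top, right, bottom] in pixels, round what is visible of it).
- mark_of(camera, target): "uv" ([column, row] in pixels: a listed point, or the origin of a listed thing).
The state is a dict: "t": time; "joints": joint angles; "qvel": joint speeds; "tau": joint torques, N m; "eef_pos": TCP position; "tcp_rot": TCP orientation; "ft_force": force on the tool from outside, world axes, zero at the start; "moment": the same for the moment, N m; "opening": opening from 0.0 (shut) to 1.0 (fully open); "grip_force": force on a finger pad.
Only numpy, scipy, OpenCV 4.12 (cv2) and the standard library are available. Lean on these libraries where they do the work, as an engineer would, in place of code of your own. Each camera call takes 0.05 s, during which the arm holds its last target. There are 200 camera calls.

## Working session

There is one attempt and no reset: what is moved stays moved. The work goes in short steps, Python scripts to look and compute and a tool call to move; the robot and the scene stay as the last step left them, time stands still between calls to the robot, and variables do not carry over. Pictures are saved under pics/ and viewed, at most 10 in all, crops included, and the job is handed in when it is done.

Besides the shell and the picture viewer there is one more tool, called after "Call:" as name(argument=value, ...), one argument or row to a line, values as JSON. step_arm: Moves the arm, as the interface text tells. Its arguments: {"type":"object","properties":{"increments":{"type":"array"},"fingers":{"type":"number"}},"required":["increments"]}

```bash
mkdir -p pics
cat > h.py <<'E'
import numpy as np, cv2
from cell import state, imaging, env, spot_in, mark_of
def cam(n):
    d=imaging.read_camera(n); d['K']=np.array(d['intrinsics']); d['T']=np.array(d['camera_from_world']); return d
def back(d,u,v,z=None,h=None):
    """pixel -> world using depth z (mm) or plane of height h"""
    K=d['K']; r=np.array([(u-K[0,2])/K[0,0],-(v-K[1,2])/K[1,1],-1.])
    R=d['T'][:3,:3]; t=d['T'][:3,3]; c=-R.T@t; w=R.T@r
    s=(h-c[2])/w[2] if h is not None else z
    return c+s*w
def proj(d,p):
    q=d['T'][:3,:3]@np.array(p,float)+d['T'][:3,3]; K=d['K']
    return K[0,0]*q[0]/-q[2]+K[0,2], K[1,1]*-q[1]/-q[2]+K[1,2]
E
python3 - <<'E'
from h import *
np.set_printoptions(precision=1,suppress=True)
s=state(); print(s['t'],s['eef_pos'],s['tcp_rot'],s['ft_force'],s['opening'])
for n in ['top','side']:
    d=cam(n); cv2.imwrite(f'pics/{n}0.png',d['color'][...,::-1]); c=-d['T'][:3,:3].T@d['T'][:3,3]; print(n,c,d['K'][0,0])
    for t in ['rod','rod_collar','stand','well','well_mouth','setter','pointer_grip','reagent','specimen','rotor']:
        hs={'rod_collar':110,'well_mouth':85,'pointer_grip':39,'rod':10}.get(t,0)
        for m in mark_of(n,t)[:4]:
            u,v=m['uv']; print(t,round(m['confidence'],2),np.array(m['uv']),back(d,u,v,h=hs))
E
```

```text
0.0 [180.3 598.2 214. ] [-3.1 -0.   2.8] [-0.3  0.8  0.3] 0.9998155884622517
top [ 411.1   10.9 1142.1] 372.6392153069052
rod 0.66 [208.5 235.9] [488.2 295.5  10. ]
rod 0.55 [197.9 267.2] [395.  319.7  10. ]
rod_collar 0.65 [199.2 234. ] [485.8 296.  110. ]
rod_collar 0.5 [191.9 275.4] [374.3 306.6 110. ]
rod_collar 0.47 [207.9 235.7] [481.9 272.  110. ]
rod_collar 0.44 [309.8 229.6] [507.   -6.4 110. ]
stand 0.64 [207.6 235.1] [491.2 300.9   0. ]
well 0.97 [303.5 146.4] [782.   19.6   0. ]
well 0.76 [308.  229.1] [518.6  -2.7   0. ]
well 0.72 [401.5 159.6] [ 750.2 -294.8    0. ]
well 0.7 [388.7 241. ] [ 489.4 -252.     0. ]
well_mouth 0.83 [404.3 160.6] [ 722.2 -280.4   85. ]
well_mouth 0.71 [305.9 130.8] [802.8  13.4  85. ]
well_mouth 0.66 [308.7 227.6] [514.9  -3.6  85. ]
setter 0.7 [387.  242.2] [ 485.6 -246.7    0. ]
pointer_grip 0.41 [399.3 249.6] [ 462.2 -274.5   39. ]
reagent 0.52 [263.2 166.7] [710.7 144.    0. ]
specimen 0.54 [264.9 271.8] [386.5 122.6   0. ]
rotor 0.8 [352.  159.5] [ 744.6 -135.9    0. ]
side [427.8 619.8 760.1] 410.0539087259523
rod 0.63 [373.  383.1] [392.3 321.4  10. ]
rod 0.57 [323.6 360. ] [487.3 300.8  10. ]
rod_collar 0.91 [323.8 336.9] [487.6 304.8 110. ]
stand 0.62 [325.4 364.8] [482.9 304.7   0. ]
well 0.97 [340.5 237.2] [513.8  -4.3   0. ]
well 0.68 [341.9 213.1] [525.3 -82.5   0. ]
well 0.65 [281.7 155.3] [ 739.5 -268.2    0. ]
well 0.63 [223.  224.7] [802.6  23.6   0. ]
well_mouth 0.79 [342.3 211.8] [514.2  -8.1  85. ]
well_mouth 0.64 [283.  128.8] [ 734.7 -281.8   85. ]
well_mouth 0.56 [220.6 198.5] [797.2  15.9  85. ]
setter 0.91 [368.7 174.5] [ 480.2 -243.8    0. ]
pointer_grip 0.6 [343.  237.9] [503.5  28.4  39. ]
pointer_grip 0.43 [376.5 156.4] [ 467.2 -279.1   39. ]
reagent 0.93 [234.6 269.5] [726.2 142.    0. ]
specimen 0.93 [387.2 291.7] [388.1 120.4   0. ]
rotor 0.81 [266.  188.2] [ 740.5 -124.9    0. ]
```

Run:
```python
import cv2
a=cv2.imread('pics/top0.png'); b=cv2.imread('pics/side0.png')
cv2.imwrite('pics/a.png',cv2.resize(a[90:340,140:480],None,fx=2.3,fy=2.3,interpolation=cv2.INTER_CUBIC))
cv2.imwrite('pics/b.png',cv2.resize(b[100:400,180:480],None,fx=2,fy=2,interpolation=cv2.INTER_CUBIC))
```

```text
(no output)
```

View pics/a.png

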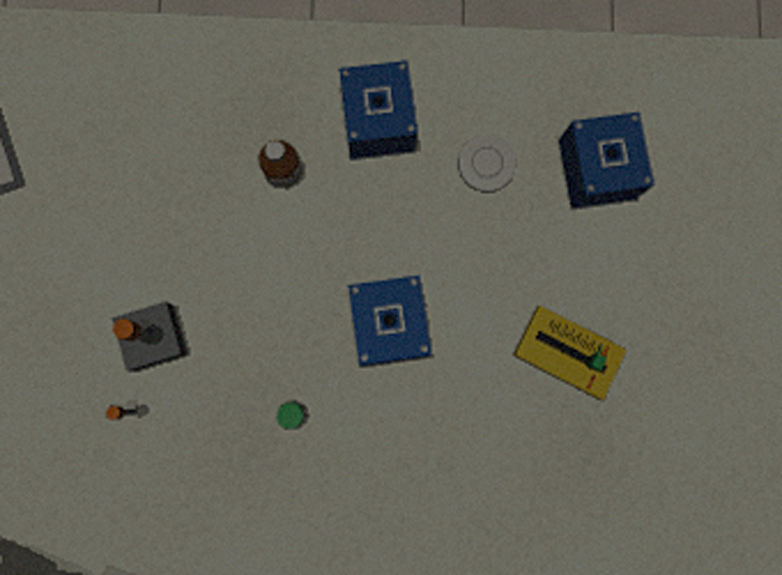

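View pics/b.png

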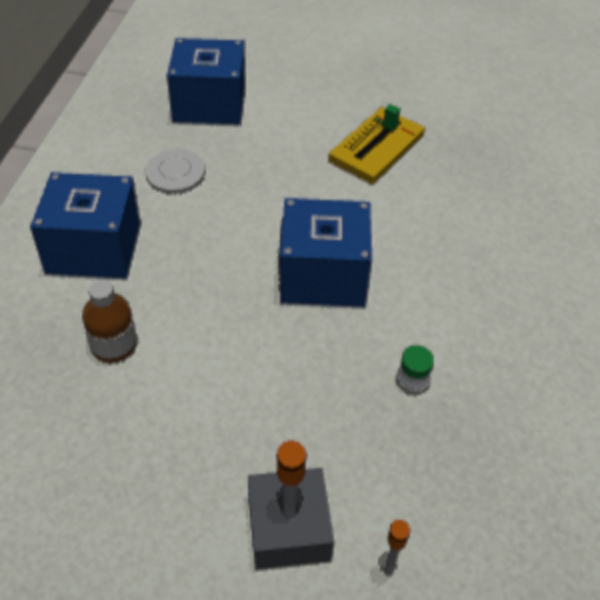

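Top view: the rod handle is at crop (126,330) in the grey stand, with a small decoy at (114,412). The nearest well's mouth is at (390,320), the setter at (570,352) with its pointer near the red end, the jar at (292,415). Next I refine with colours.

```bash
cat >> h.py <<'E'
HS={'orange':((3,130,60),(14,255,255)),'green':((50,90,30),(85,255,255)),'yellow':((20,120,60),(32,255,255)),'red':((0,140,60),(3,255,255))}
def mask(d,c):
    return cv2.inRange(cv2.cvtColor(d['color'],cv2.COLOR_RGB2HSV),*HS[c])
def blobs(d,c,a=8):
    n,l,s,ce=cv2.connectedComponentsWithStats(mask(d,c)); return [(s[i][:5],ce[i]) for i in range(1,n) if s[i][4]>=a]
def tri(pts):
    """least-squares meeting point of rays [(d,u,v)]"""
    A=np.zeros((3,3));b=np.zeros(3)
    for d,u,v in pts:
        c=back(d,u,v,z=0); w=back(d,u,v,z=1)-c; w/=np.linalg.norm(w); P=np.eye(3)-np.outer(w,w); A+=P;b+=P@c
    return np.linalg.solve(A,b)
def frame(d,p0):
    """centre of the white square round a mouth: brightest, unsaturated pixels near p0"""
    u,v=map(int,proj(d,p0)); r=16; hsv=cv2.cvtColor(d['color'],cv2.COLOR_RGB2HSV)[v-r:v+r,u-r:u+r]
    m=cv2.inRange(hsv,(0,0,90),(180,110,255)); n,l,s,ce=cv2.connectedComponentsWithStats(m)
    i=min(range(1,n),key=lambda i:np.hypot(*(ce[i]-r)) if s[i][4]>15 else 99)
    x,y,w,h,_=s[i]; return u-r+x+(w-1)/2,v-r+y+(h-1)/2,s[i]
E
python3 - <<'E'
from h import *
np.set_printoptions(precision=1,suppress=True)
D={n:cam(n) for n in ['top','side']}
for n,d in D.items():
    for c in ['orange','green','yellow','red']:
        for s,ce in blobs(d,c): print(n,c,s,ce,[back(d,*ce,h=h) for h in (18,54,128)])
    u,v,s=frame(d,(515,-5,85)); print('mouth',u,v,s,back(d,u,v,h=85))
    m=mask(d,'yellow'); pts=np.argwhere(m)[:,::-1]; x,y,w,h=cv2.boundingRect(pts.astype(np.int32)); 
    W=np.array([back(d,*p,h=18)[:2] for p in pts],np.float32); print('setter rect',cv2.minAreaRect(W))
    for p in [(488,300,128),(488,300,146)]: print(proj(d,p))
s=state(); print(s['t'],s['eef_pos'],np.round(s['tcp_rot'],4))
E
```

```text
top orange [189 229   9   9  52] [193.  232.6] [array([496.3, 340. ,  18. ]), array([493.5, 329.4,  54. ]), array([487.9, 307.8, 128. ])]
top orange [186 267   6   5  21] [188.6 269. ] [array([389., 344.,  18.]), array([389.7, 333.3,  54. ]), array([391.2, 311.4, 128. ])]
top green [396 240   7  11  36] [399.7 246.3] [array([ 473.2, -281.2,   18. ]), array([ 471.2, -271.8,   54. ]), array([ 467.2, -252.6,  128. ])]
top green [261 265  11  11 101] [265.8 270.1] [array([392. , 118.3,  18. ]), array([392.6, 114.9,  54. ]), array([393.8, 107.8, 128. ])]
top yellow [519 170  49  40 867] [542.5 189.4] [array([ 664.4, -736.8,   18. ]), array([ 656.3, -712.9,   54. ]), array([ 639.6, -663.7,  128. ])]
top yellow [364 223  48  41 873] [387.  242.8] [array([ 482.7, -242.7,   18. ]), array([ 480.4, -234.5,   54. ]), array([ 475.7, -217.9,  128. ])]
mouth 311.5 227.5 [15 11  8 12 22] [515.5 -11.5  85. ]
setter rect ((577.950927734375, -496.16741943359375), (150.4267120361328, 677.0748291015625), 19.686220169067383)
(np.float64(195.92029955406082), np.float64(232.61604910900968))
(np.float64(194.
[... 827 characters left out ...]
), array([392.3, 129. ,  54. ]), array([396. , 180.4, 128. ])]
side yellow [320  60  38  33 736] [338.1  77. ] [array([ 662.1, -723.3,   18. ]), array([ 650.8, -658.1,   54. ]), array([ 627.4, -524.2,  128. ])]
side yellow [345 154  47  38 829] [367.  173.2] [array([ 484.1, -227.6,   18. ]), array([ 481.4, -186.5,   54. ]), array([ 475.8, -102. ,  128. ])]
mouth 342.5 213.0 [ 10  11  16  13 115] [513.1  -4.6  85. ]
setter rect ((581.579345703125, -504.7208251953125), (154.85443115234375, 724.7835083007812), 18.825855255126953)
(np.float64(324.38864135576483), np.float64(329.1003066212312))
(np.float64(324.5708585734591), np.float64(323.7887131190074))
1.2 [180.4 598.4 214.7] [ 3.1 -0.   2.8]
```

```bash
cat >> h.py <<'E'
from scipy.spatial.transform import Rotation as Ro
def togo(p):
    s=state(); R=Ro.from_euler('xyz',s['tcp_rot']).as_matrix(); return R.T@(np.array(p)-s['eef_pos'])
E
python3 - <<'E'
from h import *
s=state(); print(s['tcp_rot'],togo((487.5,302,214.7)),np.pi-s['tcp_rot'][2])
E
```

```text
[ 3.14145370e+00 -2.33066766e-05  2.84874822e+00] [-3.79620158e+02 -1.95156564e+02 -5.69591113e-02] 0.2928444322386916
```

Call:
step_arm(
  increments=[
    {"slide": [-0.054,-0.028,0],"roll": -0.06},
    {"slide": [-0.108,-0.056,0],"roll": -0.12},
    {"slide": [-0.162,-0.083,0],"roll": -0.18},
    {"slide": [-0.216,-0.111,0],"roll": -0.24},
    {"slide": [-0.27,-0.139,0],"roll": -0.293},
  ],
  fingers=1,
)

```text
t: 1.82
eef_pos: [400.0, 386.0, 214.9]
tcp_rot: [3.141, 0.0, -3.139]
ft_force: [0.6, 0.1, -0.5]
opening: 1.0
grip_force: 0.0
```

Run:
```python
from h import *
s=state(); print(s['t'],s['tcp_rot'],togo((487.5,302,109)))
```

```text
1.825 [ 3.14118375e+00  4.68973188e-04 -3.13937570e+00] [-87.24326269 -84.2083238  105.87411934]
```

Call:
step_arm(
  increments=[
    {"slide": [-0.044,-0.042,0],"roll": 0},
    {"slide": [-0.087,-0.084,0],"roll": 0},
    {"slide": [-0.087,-0.084,0.03],"roll": 0},
    {"slide": [-0.087,-0.084,0.03],"roll": 0},
  ],
)

```text
t: 2.33
eef_pos: [485.3, 302.6, 183.2]
tcp_rot: [-3.14, -0.003, 3.141]
ft_force: [-0.4, 0.9, 0.3]
opening: 0.998
grip_force: 0.0
```

Run:
```python
from h import *
s=state(); print(s['t'],s['eef_pos'],togo((487.5,302,109)))
a=[]
for n in ['top','side']:
    d=cam(n); a.append(cv2.resize(d['color'][(180 if n=='top' else 250):,140:400][:150,:,::-1],None,fx=1.5,fy=2,interpolation=2) if 0 else cv2.resize((d['color'][180:300,130:290] if n=='top' else d['color'][280:400,245:405])[...,::-1],None,fx=2.5,fy=2.5,interpolation=2))
    for s,ce in blobs(d,'orange'): print(n,s,ce,back(d,*ce,h=135))
cv2.imwrite('pics/c.png',np.hstack(a))
```

```text
2.325 [485.32137436 302.56823153 183.18585841] [-2.41627378 -0.46241955 74.17923344]
top [255 159   8   7  16] [258.25   162.5625] [686.64927271 142.53544866 135.        ]
top [186 268   6   4  17] [189.         269.64705882] [389.80775121 308.18963388 135.        ]
side [222 248  23  21 326] [233.20245399 258.78527607] [684.63177835 204.69050369 135.        ]
side [375 360  10  15 117] [378.8974359  366.56410256] [392.76039122 344.40416273 135.        ]
```

View pics/c.png

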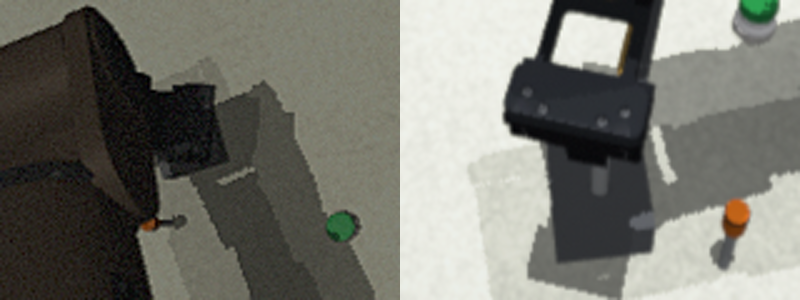

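The gripper hides the handle at both views but is aligned over the stand; descending and gripping.

Call:
step_arm(
  increments=[
    {"slide": [0,0,0.04],"roll": 0},
    {"slide": [0,0,0.073],"roll": 0},
    {"slide": [0,0,0.073],"roll": 0},
    {"slide": [0,0,0.073],"roll": 0},
  ],
)

```text
t: 2.92
eef_pos: [486.2, 304.2, 113.4]
tcp_rot: [3.141, 0.002, -3.141]
ft_force: [-0.2, -0.4, 0.4]
opening: 1.004
grip_force: 0.0
```

Call:
step_arm(
  increments=[
    {"slide": [0,0,0],"roll": 0},
    {"slide": [0,0,0],"roll": 0},
    {"slide": [0,0,0],"roll": 0},
    {"slide": [0,0,0],"roll": 0},
    {"slide": [0,0,0],"roll": 0},
  ],
  fingers=0,
)

```text
t: 3.55
eef_pos: [485.8, 303.4, 111.7]
tcp_rot: [3.141, 0.0, -3.141]
ft_force: [0.3, -0.4, -0.2]
opening: 0.535
grip_force: 0.0
```

Call:
step_arm(
  increments=[
    {"slide": [0,0,0],"roll": 0},
    {"slide": [0,0,0],"roll": 0},
    {"slide": [0,0,0],"roll": 0},
    {"slide": [0,0,0],"roll": 0},
    {"slide": [0,0,0],"roll": 0},
  ],
)

```text
t: 4.18
eef_pos: [485.8, 303.5, 111.6]
tcp_rot: [3.141, 0.0, -3.141]
ft_force: [-0.4, 0.8, -0.7]
opening: 0.249
grip_force: 30.0
```

Call:
step_arm(
  increments=[
    {"slide": [0,0,-0.05],"roll": 0},
    {"slide": [0,0,-0.1],"roll": 0},
    {"slide": [0,0,-0.1],"roll": 0},
    {"slide": [0,0.05,-0.1],"roll": 0},
    {"slide": [0,0.05,-0.1],"roll": 0},
  ],
)

```text
t: 4.8
eef_pos: [485.2, 355.2, 210.3]
tcp_rot: [-3.141, -0.001, -3.139]
ft_force: [-0.6, -0.8, -0.8]
opening: 0.249
grip_force: 30.0
```

Run:
```python
from h import *
s=state(); print(s['t'],s['opening'],s['ft_force'],s['eef_pos'],s['tcp_rot'],togo((514,-4.5,211)))
```

```text
4.8 0.24948189824401126 [-0.55667857 -0.82671318 -0.75245233] [485.17503772 355.2469613  210.29123943] [-3.14133950e+00 -1.13353418e-03 -3.13939702e+00] [ -28.03419873 -359.80955918   -0.64945025]
```

Call:
step_arm(
  increments=[
    {"slide": [-0.006,-0.058,0],"roll": 0},
    {"slide": [-0.012,-0.116,0],"roll": 0},
    {"slide": [-0.018,-0.174,0],"roll": 0},
    {"slide": [-0.024,-0.232,0],"roll": 0},
    {"slide": [-0.028,-0.29,0],"roll": 0},
  ],
)

```text
t: 5.42
eef_pos: [513.2, 61.2, 210.7]
tcp_rot: [-3.142, -0.001, -3.141]
ft_force: [0.3, -0.2, -0.3]
opening: 0.246
grip_force: 30.0
```

Call:
step_arm(
  increments=[
    {"slide": [0,-0.04,0],"roll": 0},
    {"slide": [0,-0.07,0],"roll": 0},
    {"slide": [0,-0.07,0],"roll": 0},
    {"slide": [0,-0.07,0],"roll": 0},
  ],
)

```text
t: 5.92
eef_pos: [513.4, -6.4, 211.1]
tcp_rot: [3.141, -0.001, 3.141]
ft_force: [0.1, 0.6, -1.3]
opening: 0.245
grip_force: 30.0
```

Run:
```python
from h import *
np.set_printoptions(precision=1,suppress=True)
s=state(); p=s['eef_pos'];print(s['t'],p,s['tcp_rot'],togo((514,-4.5,211)))
a=[]
for n in ['side','top']:
    d=cam(n); u,v=map(int,proj(d,(514,-4.5,120))); a.append(cv2.resize(d['color'][v-40:v+40,u-40:u+40][...,::-1],None,fx=5,fy=5,interpolation=2)); print(n,u,v)
    print('mouth',proj(d,(514,-4.5,85)),'tip',proj(d,(p[0],p[1],p[2]-101.6)),'collar',proj(d,(p[0],p[1],p[2]-1.6)))
    for s,ce in blobs(d,'orange'): print(n,s,ce)
    if n=='side':
        for m in mark_of(n,'rod'): print(m)
        for m in mark_of(n,'rod_collar'): print(m)
        print(mark_of(n,'well_mouth')[:2],frame(d,(514,-4.5,85)))
cv2.imwrite('pics/d.png',np.hstack(a))
```

```text
5.925 [513.4  -6.4 211.1] [ 3.1 -0.   3.1] [-0.6  1.9  0.1]
side 342 202
mouth (np.float64(342.10220608065623), np.float64(212.95838171126204)) tip (np.float64(343.051467104573), np.float64(204.85681356486313)) collar (np.float64(345.45493581110253), np.float64(170.67624566644324))
side [222 248  23  19 290] [232.9 257.9]
side [375 360  10  15 111] [379.  366.6]
{'uv': [341.4, 202.2], 'confidence': 0.67}
{'uv': [372.8, 385.2], 'confidence': 0.67}
{'uv': [376.7, 370.4], 'confidence': 0.77}
{'uv': [342.4, 172.8], 'confidence': 0.48}
[{'uv': [340.7, 210.4], 'confidence': 0.97}, {'uv': [281.8, 128.1], 'confidence': 0.87}] (np.float64(333.5), np.float64(197.5), array([ 0,  0, 16,  4, 63], dtype=int32))
top 309 226
mouth (np.float64(309.020887025236), np.float64(227.93611710405955)) tip (np.float64(309.834668376115), np.float64(227.32161075965712)) collar (np.float64(310.6148711612329), np.float64(223.41219052854785))
top [186 267   6   5  22] [188.6 269. ]
```

View pics/d.png

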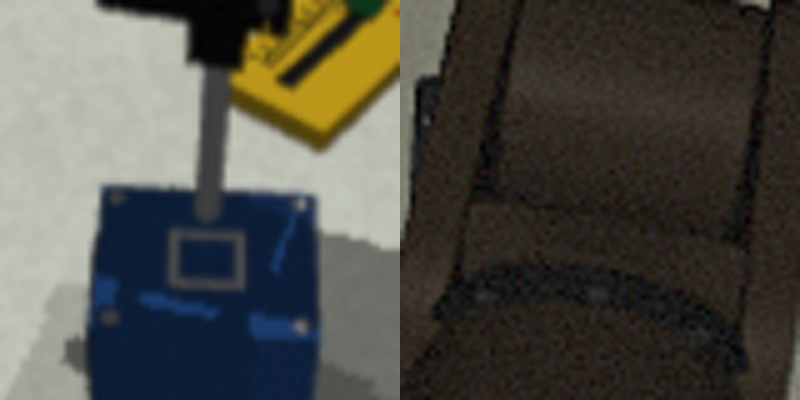

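Side crop: rod shaft ends at about (343.2,205) px, over the frame centred near (343,213.5); x lines up. I check y from the clear opening pictures.

Run:
```python
from h import *
np.set_printoptions(precision=1,suppress=True)
for n in ['top','side']:
    d=cam(n); im=cv2.imread(f'pics/{n}0.png'); g=im[...,2].astype(float) # red: white frame bright, blue dark
    u0,v0=proj(d,(514,-5,85)); r=11; u0=int(round(u0));v0=int(round(v0))
    P=g[v0-r:v0+r+1,u0-r:u0+r+1]; P=np.clip(P-np.percentile(P,50)-12,0,None)
    # midpoint of the outer edges via weighted projections, iterated central moments
    yy,xx=np.mgrid[-r:r+1,-r:r+1]; w=P*(np.hypot(xx,yy)<10); c=(w*xx).sum()/w.sum()+u0,(w*yy).sum()/w.sum()+v0
    print(n,c,back(d,*c,h=85))
    hsv=cv2.cvtColor(im,cv2.COLOR_BGR2HSV); m=cv2.inRange(hsv,(100,120,30),(125,255,255)); nn,l,s,ce=cv2.connectedComponentsWithStats(cv2.morphologyEx(m,cv2.MORPH_CLOSE,np.ones((9,9))))
    if n=='top':
        i=l[v0-9,u0-9] ; pts=np.argwhere(l==i)[:,::-1]; W=np.array([back(d,*p,h=85)[:2] for p in pts],np.float32); print(cv2.minAreaRect(W))
print(state()['t'])
```

```text
top (np.float64(308.9463835155593), np.float64(228.37342304457528)) [512.7  -4.3  85. ]
((511.3021240234375, -4.682498931884766), (99.9674072265625, 88.41664123535156), 10.032064437866211)
side (np.float64(342.81225048477245), np.float64(213.3172122732976)) [512.2  -3.8  85. ]
6.275
```

Call:
step_arm(
  increments=[
    {"slide": [0.001,0.002,0],"roll": 0},
    {"slide": [0.001,0.002,0.015],"roll": 0},
    {"slide": [0.001,0.002,0.022],"roll": 0},
    {"slide": [0.001,0.002,0.026],"roll": 0},
    {"slide": [0.001,0.002,0.028],"roll": 0},
  ],
)

```text
t: 6.9
eef_pos: [512.8, -4.6, 183.3]
tcp_rot: [3.141, -0.0, -3.141]
ft_force: [0.0, -0.5, -1.4]
opening: 0.249
grip_force: 30.0
```

Run:
```python
from h import *
np.set_printoptions(precision=2,suppress=True)
s=state(); print(s['eef_pos'],s['ft_force'],s['moment'])
d=cam('side'); cv2.imwrite('pics/e.png',cv2.resize(d['color'][162:242,302:382][...,::-1],None,fx=6,fy=6,interpolation=2))
```

```text
[512.83  -4.61 183.27] [ 0.02 -0.48 -1.37] [0.03 0.01 0.01]
```

View pics/e.png

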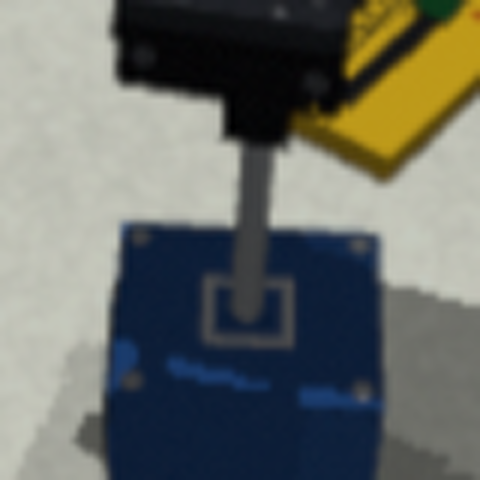

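The tip (248,320) is centred in the frame (248,311). Going down.

Call:
step_arm(
  increments=[
    {"slide": [0,0,0.002],"roll": 0},
    {"slide": [0,0,0.004],"roll": 0},
    {"slide": [0,0,0.006],"roll": 0},
    {"slide": [0,0,0.008],"roll": 0},
    {"slide": [0,0,0.008],"roll": 0},
  ],
)

```text
t: 7.58
eef_pos: [512.8, -4.6, 175.5]
tcp_rot: [3.141, -0.0, -3.141]
ft_force: [0.2, 0.4, -0.9]
opening: 0.245
grip_force: 30.0
```

Call:
step_arm(
  increments=[
    {"slide": [0,0,0.002],"roll": 0},
    {"slide": [0,0,0.004],"roll": 0},
    {"slide": [0,0,0.006],"roll": 0},
    {"slide": [0,0,0.008],"roll": 0},
    {"slide": [0,0,0.008],"roll": 0},
  ],
)

```text
t: 8.2
eef_pos: [512.6, -4.6, 167.4]
tcp_rot: [3.141, -0.001, -3.141]
ft_force: [-0.1, -0.9, -1.6]
opening: 0.25
grip_force: 30.0
```

Call:
step_arm(
  increments=[
    {"slide": [0,0,0.002],"roll": 0},
    {"slide": [0,0,0.004],"roll": 0},
    {"slide": [0,0,0.006],"roll": 0},
    {"slide": [0,0,0.008],"roll": 0},
    {"slide": [0,0,0.01],"roll": 0},
  ],
)

```text
t: 8.82
eef_pos: [512.9, -4.6, 157.5]
tcp_rot: [3.142, 0.0, -3.141]
ft_force: [-0.3, -0.6, 2.5]
opening: 0.247
grip_force: 30.0
```

Call:
step_arm(
  increments=[
    {"slide": [0,0,0.0015],"roll": 0},
    {"slide": [0,0,0.003],"roll": 0},
    {"slide": [0,0,0.0045],"roll": 0},
    {"slide": [0,0,0.006],"roll": 0},
    {"slide": [0,0,0.0075],"roll": 0},
  ],
)

```text
t: 9.45
eef_pos: [512.9, -4.6, 150.0]
tcp_rot: [3.141, 0.0, -3.141]
ft_force: [-1.4, 0.0, 3.0]
opening: 0.245
grip_force: 30.0
```

Call:
step_arm(
  increments=[
    {"slide": [0,0,0.0015],"roll": 0},
    {"slide": [0,0,0.003],"roll": 0},
    {"slide": [0,0,0.0035],"roll": 0},
    {"slide": [0,0,0.004],"roll": 0},
  ],
)

```text
t: 9.95
eef_pos: [512.9, -4.6, 146.1]
tcp_rot: [3.142, 0.0, -3.141]
ft_force: [-1.8, 0.1, 2.8]
opening: 0.249
grip_force: 30.0
```

Call:
step_arm(
  increments=[
    {"slide": [0,0,0.001],"roll": 0},
    {"slide": [0,0,0.0015],"roll": 0},
    {"slide": [0,0,0.002],"roll": 0},
    {"slide": [0,0,0.002],"roll": 0},
  ],
)

```text
t: 10.45
eef_pos: [512.8, -4.6, 144.1]
tcp_rot: [3.142, -0.0, -3.141]
ft_force: [-0.6, -0.6, 0.7]
opening: 0.247
grip_force: 30.0
```

Call:
step_arm(
  increments=[
    {"slide": [0,0,0.001],"roll": 0},
    {"slide": [0,0,0.002],"roll": 0},
  ],
)

```text
t: 10.7
eef_pos: [513.2, -4.6, 142.7]
tcp_rot: [-3.142, 0.001, -3.141]
ft_force: [-2.8, 0.5, 14.0]
opening: 0.248
grip_force: 30.0
```

Call:
step_arm(
  increments=[
    {"slide": [0,0,0],"roll": 0},
    {"slide": [0,0,0],"roll": 0},
  ],
)

```text
t: 10.95
eef_pos: [513.2, -4.6, 142.8]
tcp_rot: [-3.142, 0.001, -3.141]
ft_force: [-2.8, -0.5, 9.7]
opening: 0.246
grip_force: 30.0
```

Run:
```python
from h import *
for i in range(6):
    d=cam('side'); s=state(); print(s['t'],s['eef_pos'],s['ft_force'])
```

```text
11.0 [513.17148566  -4.56627177 142.78906822] [-1.06790131  0.14429439  9.96977815]
11.05 [513.15318415  -4.58125676 142.79573639] [-2.39933001  0.26646605 10.1918849 ]
11.1 [513.14647574  -4.58885887 142.79336707] [-2.11650385 -0.45504108 10.35682575]
11.15 [513.17442743  -4.59886082 142.79747818] [-2.30895777  0.28357794 10.70334814]
11.2 [513.14190453  -4.59051704 142.78104393] [-2.4863549   0.53645591 10.0430279 ]
11.25 [513.13383522  -4.59583137 142.77756728] [-2.56241521  0.1476897  10.31723776]
```

Call:
step_arm(
  increments=[
    {"slide": [0,0,0.0002],"roll": 0},
    {"slide": [0,0,0.0004],"roll": 0},
    {"slide": [0,0,0.0004],"roll": 0},
    {"slide": [0,0,0.0004],"roll": 0},
  ],
)

```text
t: 11.75
eef_pos: [513.2, -4.6, 142.6]
tcp_rot: [-3.142, 0.002, -3.141]
ft_force: [-2.6, 0.8, 13.1]
opening: 0.249
grip_force: 30.0
```

The floor is reached: the push rises steeply, and the exposed length is about 56 mm by kinematics. Releasing.

Call:
step_arm(
  increments=[
    {"slide": [0,0,-0.0005],"roll": 0},
    {"slide": [0,0,-0.0005],"roll": 0},
    {"slide": [0,0,-0.0005],"roll": 0},
    {"slide": [0,0,-0.0005],"roll": 0},
    {"slide": [0,0,-0.0005],"roll": 0},
  ],
  fingers=0.7,
)

```text
t: 12.38
eef_pos: [512.8, -4.6, 142.2]
tcp_rot: [3.141, -0.0, -3.141]
ft_force: [-0.3, -0.9, 0.3]
opening: 0.682
grip_force: 0.0
```

Call:
step_arm(
  increments=[
    {"slide": [0,0,-0.03],"roll": 0},
    {"slide": [0,0,-0.07],"roll": 0},
    {"slide": [0,-0.05,-0.07],"roll": 0},
    {"slide": [0.01,-0.1,-0.07],"roll": 0},
    {"slide": [0.02,-0.15,-0.07],"roll": 0},
  ],
)

```text
t: 13.0
eef_pos: [492.5, -155.9, 212.3]
tcp_rot: [3.142, 0.0, -3.141]
ft_force: [0.7, 0.5, 1.1]
opening: 0.7
grip_force: 0.0
```

Run:
```python
from h import *
np.set_printoptions(precision=2,suppress=True)
s=state(); print(s['t'],s['eef_pos'],s['tcp_rot'])
S=[]
for n in ['side','top']:
    d=cam(n); print([(s,ce) for s,ce in blobs(d,'orange',15)])
    for e in (50,56,60): print(n,e,'collar',proj(d,(512.5,-4.5,85+e)),'top',proj(d,(512.5,-4.5,121+e)),'front collar',proj(d,(512.5,7.5,85+e)))
    print(mark_of(n,'rod_collar')[:2])
    if n=='side': cv2.imwrite('pics/f.png',cv2.resize(d['color'][120:250,280:440][...,::-1],None,fx=5,fy=5)[:600] if 0 else cv2.resize(d['color'][125:225,300:420][...,::-1],None,fx=6,fy=6,interpolation=2))
```

```text
13.0 [ 492.52 -155.92  212.31] [ 3.14  0.   -3.14]
[(array([343, 180,  11,   8,  75], dtype=int32), array([347.88, 183.35])), (array([342, 187,  11,  11,  87], dtype=int32), array([346.37, 192.56])), (array([222, 248,  23,  19, 281], dtype=int32), array([232.84, 257.65])), (array([375, 360,  10,  15, 109], dtype=int32), array([379.01, 366.5 ]))]
side 50 collar (np.float64(343.87857860342183), np.float64(197.30946681418646)) top (np.float64(344.7423332279639), np.float64(185.15149507867005)) front collar (np.float64(342.8469371451246), np.float64(201.1614829868627))
side 56 collar (np.float64(344.0190447803776), np.float64(195.33230367004705)) top (np.float64(344.89132907997), np.float64(183.05427058235026)) front collar (np.float64(342.98366894747926), np.float64(199.18462426555448))
side 60 collar (np.float64(344.1134487291723), np.float64(194.00349973828713)) top (np.float64(344.9914898699983), np.float64(181.64443494202985)) front collar (np.float64(343.07557007982086), np.float64(197.85592419842305))
[{'uv': [343.6, 200.5], 'confidence': 0.85}, {'uv': [380.5, 370.0], 'confidence'
[... 218 characters left out ...]
.70514387554337)) top (np.float64(309.5779642408728), np.float64(225.32976169078518)) front collar (np.float64(304.89835525963304), np.float64(226.57109321767825))
top 56 collar (np.float64(309.36714241600856), np.float64(226.48266291219426)) top (np.float64(309.62167294340475), np.float64(225.09073607487585)) front collar (np.float64(304.91296809975483), np.float64(226.3477384997955))
top 60 collar (np.float64(309.39453186781327), np.float64(226.3328808274423)) top (np.float64(309.6511097530721), np.float64(224.92975779930248)) front collar (np.float64(304.9228060190351), np.float64(226.19736761589692))
[{'uv': [313.5, 226.4], 'confidence': 0.48}, {'uv': [191.4, 270.2], 'confidence': 0.47}]
```

View pics/f.png

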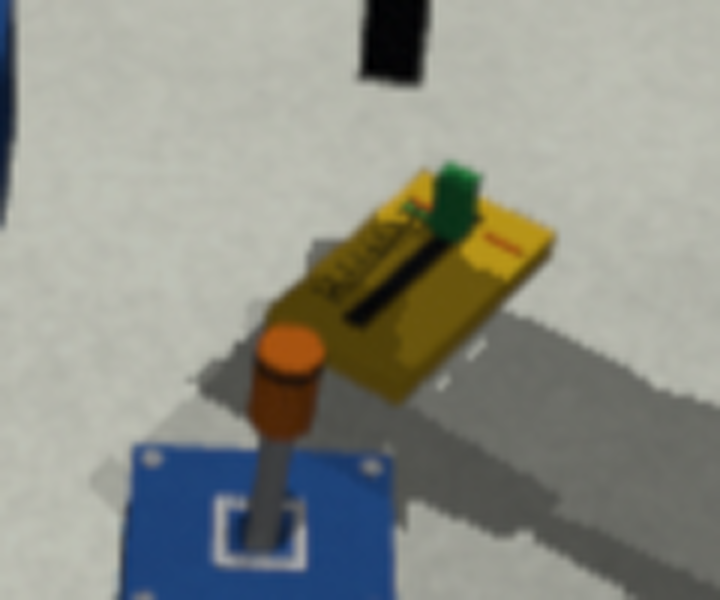

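The rod stands in the bore with a slight lean: handle top (291,350), underside about (280,435), consistent with about 56 mm of bare steel. The pointer (455,200) is near the red tick on the setter. Now the setter's pose.

Run:
```python
from h import *
np.set_printoptions(precision=3,suppress=True)
for n,(x0,y0,x1,y1) in {'top':(355,215,420,275),'side':(335,145,400,200)}.items():
    d=cam(n); d['color']=cv2.imread(f'pics/{n}0.png')[...,::-1].copy()
    m=np.zeros((400,640),np.uint8); m[y0:y1,x0:x1]=mask(d,'yellow')[y0:y1,x0:x1]
    pts=np.argwhere(m)[:,::-1]; W=np.array([back(d,*p,h=18)[:2] for p in cv2.convexHull(pts.astype(np.int32))[:,0]],np.float32)
    r=cv2.minAreaRect(W); print(n,r); c=np.array(r[0]); a=np.deg2rad(r[2]); e=np.array([np.cos(a),np.sin(a)])
    if r[1][0]<r[1][1]: e=np.array([-e[1],e[0]])
    if e[1]<0: e=-e
    ex=np.array([e[1],-e[0]])
    print('y axis',e,'yaw',np.arctan2(-e[0],e[1]))
    # dark slot pixels on the plate, and green
    s,ce=min(blobs(d,'green'),key=lambda b:abs(b[1][0]-(x0+x1)/2)+abs(b[1][1]-(y0+y1)/2)); 
    for h in (39,46,54):
        p=back(d,*ce,h=h)[:2]; print('green',h,p,'u,v in setter',(p-c)@ex,(p-c)@e)
    g=np.zeros_like(m); g[y0:y1,x0:x1]=mask(d,'green')[y0:y1,x0:x1]; 
    print('tip row pixels', [ (back(d,*q[::-1],h=54)[:2]).round(1).tolist() for q in np.argwhere(g)[:4]])
    for s,ce in blobs(d,'red',3):
        if x0<ce[0]<x1 and y0<ce[1]<y1: p=back(d,*ce,h=18)[:2]; print('red',s[4],p,'rel',(p-c)@ex,(p-c)@e)
s=state(); print(s['t'])
```

```text
top ((482.7788391113281, -244.58822631835938), (130.09591674804688, 74.01950073242188), 64.89056396484375)
y axis [0.424 0.905] yaw -0.4382423321323872
green 39 [ 471.418 -275.816] u,v in setter 2.9644423151437804 -33.09710532648643
green 46 [ 471.036 -273.996] u,v in setter 1.8459204617725309 -31.612083307106385
green 54 [ 470.598 -271.917] u,v in setter 0.5676097722053866 -29.914915284957793
tip row pixels [[489.7, -276.0], [486.7, -273.0], [483.8, -273.0], [480.8, -272.9]]
side ((483.3757629394531, -236.24766540527344), (140.47433471679688, 77.85274505615234), 65.36564636230469)
y axis [0.417 0.909] yaw -0.4299505800784256
green 39 [ 469.642 -269.425] u,v in setter 1.3456232154146572 -35.88271815171076
green 46 [ 469.235 -260.793] u,v in setter -2.6222418582040445 -28.205466227450607
green 54 [ 468.771 -250.927] u,v in setter -7.156944799482575 -19.43146402829631
tip row pixels [[472.8, -278.3], [474.9, -273.4], [472.3, -274.0], [469.6, -274.6]]
13.3
```

Call:
step_arm(
  increments=[
    {"slide": [0.01,-0.055,0],"roll": 0.15},
    {"slide": [0.022,-0.117,0],"roll": 0.3},
    {"slide": [0.022,-0.117,0.03],"roll": 0.434},
    {"slide": [0.022,-0.117,0.08],"roll": 0.434},
    {"slide": [0.022,-0.117,0.1],"roll": 0.434},
  ],
)

```text
t: 13.92
eef_pos: [470.6, -269.9, 109.9]
tcp_rot: [3.141, -0.003, 2.709]
ft_force: [-0.3, 0.3, -0.5]
opening: 0.698
grip_force: 0.0
```

Run:
```python
from h import *
np.set_printoptions(precision=3,suppress=True)
d=cam('side'); s=state(); print(s['t'],s['eef_pos'],s['tcp_rot'],togo((470.7,-273,28)))
cv2.imwrite('pics/g.png',cv2.resize(d['color'][115:215,320:440][...,::-1],None,fx=6,fy=6,interpolation=2))
```

```text
13.975 [ 470.26  -269.572  108.537] [ 3.14  -0.005  2.709] [-2.218 -3.023 80.524]
```

View pics/g.png

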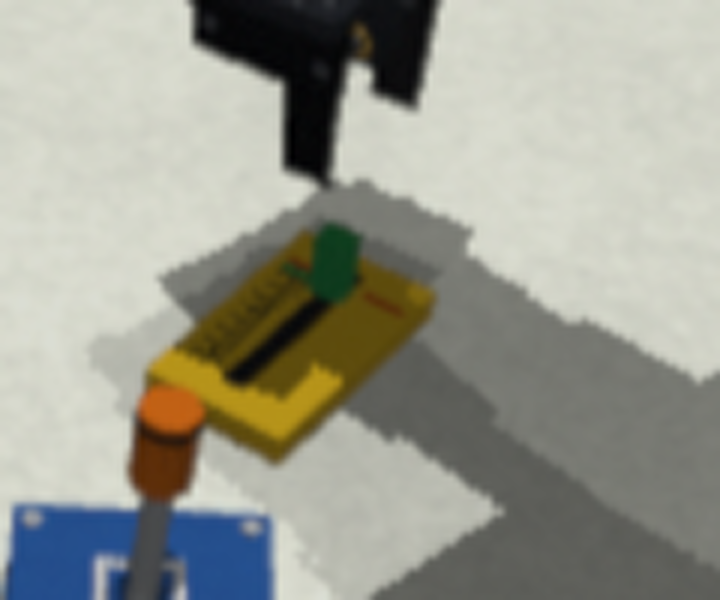

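The open fingers hang above and on both sides of the pointer (337,260). Descending and gripping.

Call:
step_arm(
  increments=[
    {"slide": [-0.001,-0.001,0.04],"roll": 0},
    {"slide": [-0.001,-0.001,0.07],"roll": 0},
    {"slide": [-0.001,-0.001,0.082],"roll": 0},
    {"slide": [-0.001,-0.001,0.084],"roll": 0},
    {"slide": [-0.001,-0.001,0.084],"roll": 0},
  ],
)

```text
t: 14.6
eef_pos: [471.9, -272.9, 29.2]
tcp_rot: [-3.141, 0.001, 2.708]
ft_force: [0.9, 0.5, -1.1]
opening: 0.694
grip_force: 0.0
```

Call:
step_arm(
  increments=[
    {"slide": [0,0,0],"roll": 0},
    {"slide": [0,0,0],"roll": 0},
    {"slide": [0,0,0],"roll": 0},
    {"slide": [0,0,0],"roll": 0},
    {"slide": [0,0,0],"roll": 0},
  ],
  fingers=0,
)

```text
t: 15.22
eef_pos: [471.4, -272.9, 28.2]
tcp_rot: [3.141, -0.0, 2.708]
ft_force: [-0.9, -0.2, -0.8]
opening: 0.235
grip_force: 0.0
```

Call:
step_arm(
  increments=[
    {"slide": [0,0,0],"roll": 0},
    {"slide": [0,0,0],"roll": 0},
    {"slide": [0,0,0],"roll": 0},
  ],
)

```text
t: 15.6
eef_pos: [471.4, -272.9, 28.2]
tcp_rot: [3.141, -0.0, 2.708]
ft_force: [0.5, 1.0, -0.1]
opening: 0.15
grip_force: 30.0
```

Run:
```python
from h import *
np.set_printoptions(precision=3,suppress=True)
s=state(); p=s['eef_pos']; e=np.array([.42,.907]); z=np.array([482.8,-244.6])
print(s['t'],p,s['opening'],'reading',(p[:2]-z)@e+40,'u',(p[:2]-z)@[.907,-.42])
```

```text
15.6 [ 471.394 -272.899   28.185] 0.15030158314004857 reading 9.541952076256038 u 1.5404305770394948
```

Call:
step_arm(
  increments=[
    {"slide": [0,0.012,0],"roll": 0},
    {"slide": [0,0.024,0],"roll": 0},
    {"slide": [0,0.036,0],"roll": 0},
    {"slide": [0,0.047,0],"roll": 0},
    {"slide": [0,0.047,0],"roll": 0},
  ],
)

```text
t: 16.23
eef_pos: [492.3, -229.2, 28.2]
tcp_rot: [3.141, 0.001, 2.709]
ft_force: [5.9, -1.5, -3.6]
opening: 0.149
grip_force: 30.0
```

Call:
step_arm(
  increments=[
    {"slide": [0,0,0],"roll": 0},
    {"slide": [0,0,0],"roll": 0},
  ],
)

```text
t: 16.48
eef_pos: [492.1, -229.7, 28.2]
tcp_rot: [3.141, 0.001, 2.708]
ft_force: [5.4, 0.3, -5.0]
opening: 0.143
grip_force: 30.0
```

Call:
step_arm(
  increments=[
    {"slide": [0,0,0],"roll": 0},
    {"slide": [0,0,0],"roll": 0},
    {"slide": [0,0,0],"roll": 0},
    {"slide": [0,0,0],"roll": 0},
  ],
  fingers=0.6,
)

```text
t: 16.98
eef_pos: [491.1, -230.2, 28.2]
tcp_rot: [3.142, -0.0, 2.708]
ft_force: [0.1, -0.1, 0.2]
opening: 0.509
grip_force: 0.0
```

Call:
step_arm(
  increments=[
    {"slide": [0,0,-0.05],"roll": 0},
    {"slide": [0,0,-0.11],"roll": 0},
    {"slide": [0,0,-0.17],"roll": 0},
    {"slide": [0.05,-0.03,-0.2],"roll": 0},
    {"slide": [0.1,-0.07,-0.2],"roll": 0},
  ],
)

```text
t: 17.6
eef_pos: [374.5, -250.8, 230.0]
tcp_rot: [-3.14, 0.004, 2.71]
ft_force: [-0.4, -1.0, 0.0]
opening: 0.601
grip_force: 0.0
```

Call:
step_arm(
  increments=[
    {"slide": [0,-0.06,0],"roll": 0},
    {"slide": [0,-0.12,0],"roll": 0},
    {"slide": [0,-0.18,0],"roll": 0},
    {"slide": [0,-0.18,0],"roll": 0},
  ],
)

```text
t: 18.1
eef_pos: [297.6, -416.8, 227.7]
tcp_rot: [-3.141, -0.0, 2.704]
ft_force: [-0.2, 0.2, -0.5]
opening: 0.598
grip_force: 0.0
```

Run:
```python
from h import *
np.set_printoptions(precision=2,suppress=True)
s=state(); print(s['t'],s['eef_pos'])
c=np.array([482.8,-244.6]); e=np.array([.42,.907]); ex=np.array([.907,-.42]); a=[]
for n in ['top','side']:
    d=cam(n)
    for s,ce in blobs(d,'green'):
        for h in (39,46,54):
            p=back(d,*ce,h=h)[:2]
            if abs(p[0]-490)<50 and p[1]<-180: print(n,h,s,'u,reading',(p-c)@ex,(p-c)@e+40)
    u,v=proj(d,(483,-245,18)); u=int(u);v=int(v); a.append(cv2.resize(d['color'][v-35:v+35,u-38:u+38][...,::-1],None,fx=5.2,fy=7,interpolation=2))
cv2.imwrite('pics/i.png',np.hstack(a))
d=cam('side'); print([(s,ce) for s,ce in blobs(d,'orange',15)][:2])
```

```text
18.1 [ 297.65 -416.85  227.72]
top 39 [382 236   7   7  34] u,reading 2.6929235367417905 55.81543814202217
top 46 [382 236   7   7  34] u,reading 1.582338638441723 56.994493855854316
top 54 [382 236   7   7  34] u,reading 0.31309875467029147 58.34198610023394
side 39 [360 161  10  13  81] u,reading -0.8120422448163908 59.26116998374573
side 46 [360 161  10  13  81] u,reading -4.813251431991063 66.46078634992259
side 54 [360 161  10  13  81] u,reading -9.386061931619295 74.68891933983903
[(array([342, 180,  12,  18, 153], dtype=int32), array([347.06, 188.19])), (array([222, 248,  23,  21, 323], dtype=int32), array([233.11, 258.65]))]
```

View pics/i.png

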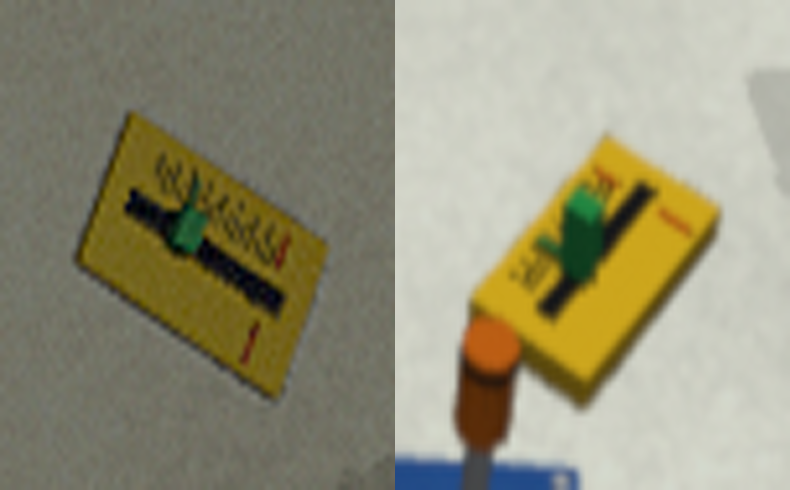

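The pointer's arm (195,185) against the red tick (281,252) and last tick (160,165) reads about 56.5. I check the exposed length by the depth map.

Run:
```python
from h import *
np.set_printoptions(precision=2,suppress=True)
d=cam('top'); Z=d['z_map']; m=mask(d,'orange')>0
H=lambda v,u: back(d,u,v,z=Z[v,u])
hs=[H(v,u)  for v,u in np.argwhere(m) if 300<u<320 and 215<v<235 and Z[v,u]>0]
hs=np.array(hs); print('handle top pts',len(hs),np.sort(hs[:,2]).round(0), np.median(hs[hs[:,2]>165],0))
b=[H(v,u)[2] for v in range(212,245) for u in range(294,325) if Z[v,u]>0 and d['color'][v,u,2]>1.6*d['color'][v,u,0]]; print('block top',np.median(b),np.std(b))
d=cam('side'); Z=d['z_map']; m=mask(d,'orange')>0
hs=np.array([H(v,u) for v,u in np.argwhere(m) if 338<u<356 and 176<v<202 and Z[v,u]>0]); 
print('side', np.percentile(hs[:,2],[0,3,10,50,90,97,100]))
b=[H(v,u)[2] for v in range(203,222) for u in range(325,360) if Z[v,u]>0 and d['color'][v,u,2]>1.6*d['color'][v,u,0]]; print('block top',np.median(b))
```

```text
handle top pts 54 [173. 174. 174. 174. 175. 176. 176. 176. 176. 176. 177. 177. 177. 177.
 177. 177. 178. 178. 178. 178. 178. 179. 179. 179. 179. 179. 179. 179.
 179. 179. 179. 179. 179. 179. 179. 179. 180. 180. 180. 180. 180. 180.
 180. 180. 180. 180. 181. 181. 181. 181. 181. 181. 182. 182.] [507.22  -8.09 178.7 ]
block top 84.45413454346863 3.7488042775337376
side [  5.1  147.43 151.45 170.52 179.32 179.85 180.2 ]
block top 84.46158647580825
```

Run:
```python
from h import *
np.set_printoptions(precision=1,suppress=True)
print(togo((507.5,-7.5,200)))
d=cam('top'); Z=d['z_map']
def reg(name,x,y,h,r):
    u0,v0=proj(d,(x,y,h)); P=np.array([back(d,u,v,z=Z[v,u]) for v in range(int(v0)-12,int(v0)+13) for u in range(int(u0)-12,int(u0)+13) if Z[v,u]>0])
    P=P[np.hypot(P[:,0]-x,P[:,1]-y)<r]; print(name,h,np.median(P[:,2]),np.percentile(P[:,2],[25,75,90]))
reg('stand',487,301,45,30);reg('jar',391,119,45,10);reg('setter',471,-215,18,12);reg('well2',797,16,85,35);reg('well3',730,-281,85,35);reg('bottle',720,143,100,12); reg('rod',507.5,-7.5,178,7); reg('table',600,0,0,20); reg('rotor',742,-130,14,30)
```

```text
[-18.5 455.1  28.3]
stand 45 44.40629109544011 [42.9 46.  47.3]
jar 45 45.606102414122006 [44.2 46.3 47.5]
setter 18 17.682916422287462 [16.7 19.5 20.1]
well2 85 84.20083722395111 [82.8 85.7 87. ]
well3 85 84.31303389519962 [82.9 85.4 87. ]
bottle 100 98.67973570793379 [ 96.4 100.  101.2]
rod 178 178.21405489311127 [177.1 178.9 179.9]
table 0 -0.6827082568673859 [-2.1  0.6  1.7]
rotor 14 11.837544391300298 [10.1 13.7 15.2]
```

Call:
step_arm(
  increments=[
    {"slide": [-0.003,0.058,0],"roll": 0},
    {"slide": [-0.006,0.116,0],"roll": 0},
    {"slide": [-0.01,0.174,0],"roll": 0},
    {"slide": [-0.014,0.232,0],"roll": 0},
    {"slide": [-0.018,0.29,0],"roll": 0},
  ],
  fingers=0,
)

```text
t: 19.02
eef_pos: [438.4, -155.9, 228.5]
tcp_rot: [3.142, 0.001, 2.709]
ft_force: [1.3, -0.7, 0.5]
opening: 0.133
grip_force: 0.0
```

Call:
step_arm(
  increments=[
    {"slide": [0,0.055,0],"roll": 0},
    {"slide": [0,0.11,0],"roll": 0},
    {"slide": [0,0.165,0],"roll": 0},
    {"slide": [0,0.165,0.025],"roll": 0},
    {"slide": [0,0.165,0.035],"roll": 0},
  ],
)

```text
t: 19.65
eef_pos: [506.4, -7.4, 192.3]
tcp_rot: [-3.141, -0.001, 2.71]
ft_force: [0.8, 0.3, 1.2]
opening: 0.005
grip_force: 0.0
```

Call:
step_arm(
  increments=[
    {"slide": [0,0,0.003],"roll": 0},
    {"slide": [0,0,0.006],"roll": 0},
    {"slide": [0,0,0.008],"roll": 0},
    {"slide": [0,0,0.008],"roll": 0},
  ],
)

```text
t: 20.15
eef_pos: [507.1, -9.1, 185.3]
tcp_rot: [3.141, 0.0, 2.707]
ft_force: [0.6, 0.4, 0.5]
opening: 0.003
grip_force: 0.0
```

Call:
step_arm(
  increments=[
    {"slide": [0,0,0.002],"roll": 0},
    {"slide": [0,0,0.004],"roll": 0},
    {"slide": [0,0,0.005],"roll": 0},
    {"slide": [0,0,0.005],"roll": 0},
  ],
)

```text
t: 20.65
eef_pos: [507.0, -8.8, 180.1]
tcp_rot: [3.142, -0.0, 2.708]
ft_force: [-0.0, -0.4, -0.2]
opening: 0.005
grip_force: 0.0
```

Call:
step_arm(
  increments=[
    {"slide": [0,0,0.0005],"roll": 0},
    {"slide": [0,0,0.001],"roll": 0},
  ],
)

```text
t: 20.9
eef_pos: [507.2, -8.8, 179.3]
tcp_rot: [3.141, 0.001, 2.708]
ft_force: [-0.2, 0.7, 2.3]
opening: 0.005
grip_force: 1.3
```

Call:
step_arm(
  increments=[
    {"slide": [0,0,0.0005],"roll": 0},
    {"slide": [0,0,0.001],"roll": 0},
    {"slide": [0,0,0.001],"roll": 0},
  ],
)

```text
t: 21.28
eef_pos: [507.3, -8.8, 178.4]
tcp_rot: [3.141, 0.001, 2.708]
ft_force: [0.6, -0.3, 6.2]
opening: 0.003
grip_force: 2.5
```

Call:
step_arm(
  increments=[
    {"slide": [0,0,0.0005],"roll": 0},
    {"slide": [0,0,0.0008],"roll": 0},
    {"slide": [0,0,0.0008],"roll": 0},
  ],
)

```text
t: 21.65
eef_pos: [507.6, -8.9, 178.0]
tcp_rot: [3.141, 0.002, 2.708]
ft_force: [-0.2, -0.2, 8.6]
opening: 0.003
grip_force: 4.2
```

Call:
step_arm(
  increments=[
    {"slide": [0,0,0.0003],"roll": 0},
    {"slide": [0,0,0.0006],"roll": 0},
    {"slide": [0,0,0.0006],"roll": 0},
  ],
)

```text
t: 22.02
eef_pos: [507.9, -9.0, 177.7]
tcp_rot: [3.141, 0.003, 2.708]
ft_force: [-0.2, -0.7, 10.5]
opening: 0.009
grip_force: 5.4
```

Home is confirmed at 10.5 N: about 56–57.5 mm of steel, matching the pointer at about 56.5. Retracting clear.

Call:
step_arm(
  increments=[
    {"slide": [0,0,-0.01],"roll": 0},
    {"slide": [0,0,-0.06],"roll": 0},
    {"slide": [0,0,-0.1],"roll": 0},
    {"slide": [0,-0.05,-0.1],"roll": 0},
    {"slide": [0,-0.1,-0.1],"roll": 0},
  ],
)

```text
t: 22.65
eef_pos: [464.3, -100.1, 277.3]
tcp_rot: [3.141, 0.0, 2.709]
ft_force: [-0.5, -0.3, -0.3]
opening: 0.004
grip_force: 0.0
```

Call:
step_arm(
  increments=[
    {"slide": [0,-0.06,0],"roll": 0},
    {"slide": [0,-0.12,0],"roll": 0},
    {"slide": [0,-0.18,0],"roll": 0},
    {"slide": [0,-0.24,0],"roll": 0},
    {"slide": [0,-0.26,0],"roll": 0},
  ],
)

```text
t: 23.28
eef_pos: [354.1, -337.7, 276.7]
tcp_rot: [3.141, -0.001, 2.705]
ft_force: [-0.5, 0.6, -0.4]
opening: 0.002
grip_force: 0.0
```

Run:
```python
from h import *
np.set_printoptions(precision=2,suppress=True)
for _ in range(3): d=cam('top')
print(state()['t'],state()['eef_pos'])
Z=d['z_map']; m=mask(d,'orange')>0
hs=np.array([back(d,u,v,z=Z[v,u]) for v,u in np.argwhere(m) if 300<u<320 and 215<v<235 and Z[v,u]>0]); print(len(hs),np.median(hs,0))
c=np.array([482.8,-244.6])
for s,ce in blobs(d,'green'): print(s,(back(d,*ce,h=48)[:2]-c)@[.42,.907]+40)
d=cam('side'); print(blobs(d,'orange',15)[:2])
```

```text
23.425 [ 355.22 -335.73  276.6 ]
59 [507.68  -7.92 177.26]
[382 236   7   7  32] 56.8625768898709
[261 265  11  11 100] 328.7100774798761
[(array([343, 180,  11,   8,  74], dtype=int32), array([347.69, 183.57])), (array([342, 188,  10,  10,  78], dtype=int32), array([346.23, 192.63]))]
```

Everything agrees: the rod shows about 57 mm and the pointer reads about 56.8 mm.

```bash
python3 -c "
from cell import env; print(env.job_done())"
```

```text
the job is handed in; nothing more can be done
None
```

I handed the job in without seeing the verdict: the rod is fully home in the bore (last press 10.5 N, leaning slightly within the bore's play) with about 57 mm of steel showing, the pointer reads about 56.8 mm, and the arm went nowhere near the bystanders.

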